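Hook the lid under the ledge of the filter unit and swing it shut

ROBOT

A 6-joint arm with a two-finger parallel gripper is mounted at the origin on a cart in front of the work surface, level with it; the furniture and walls round the work are solid. World frame = base frame: x ahead of the robot, y to its left, z up, the work surface at z = 0. Lengths are in m, angles in degrees, forces in N, time in s.
With the tool pointing down it reaches from about 0.4 to 0.825 m from the base axis. Payload 7 kg.
Tool frame: the origin (TCP) lies between the finger pads; the fingertips stand 25 mm ahead of it and the grasp point (between the pads) lies 6 mm ahead of it; z points along the fingers, y is the line along which they close (so a half turn about z gives the same grasp; the last joint's range is limited). The gripper opens to 88 mm and grips with 3 to 60 N. Pads are 19 mm wide; open, the fingers measure 130 mm over their backs; the gripper's body (78 mm by 193 mm) begins 47 mm behind the grasp point.
Start: joints at [-49.67, 20.546, 0.682, 0, -70.136, -16.507], TCP at [0.273, -0.617, 0.252] pointing down, gripper open.
Joint ranges: [-176.03, 176.03], [-82.01, 121.73], [-58.28, 71.71], [-173.87, 95.51], [-174.79, -0.11], [-173.66, 173.66]. Speed limits (degrees/s): [136.94, 136.94, 172.46, 180, 180, 180].

INTERFACE

Orientations are given as [roll, pitch, yaw] about the fixed x, y, z axes, in that order (R = Rz(yaw) Ry(pitch) Rx(roll)).
In Python, from plant import r gives the robot as it stands.
- The arm moves only by the shell command python3 -m crank 'ROWS' [FORCE]. ROWS is JSON, a list of rows, each a list of 3 entries, a list of its own where there are three numbers: the turn, a rotation vector about the tool's x, y, z in degrees, then the shift along the tool's x, y, z in cm, then the closure, from -1 (fully open) to 1 (shut). In form: [[[wx, wy, wz], [dx, dy, dz], fingers], ...]. A call has 1 to 8 rows; each row shifts and turns the commanded pose from where the row before left it, along the tool's axes as they then stand; what a row does not reach is not made up. A row lasts 1/10 s, in which the tool goes at most 50 mm and 8.59 degrees, less where a joint would pass 70% of its speed; a pose out of reach is approached as far as the arm can. A call with a gripper value outside its range is refused whole. The fingers move at their own pace and stop on an object; FORCE is the grip in N (left out, the last holds). Time passes only in rows, so rows that do not move let the fingers close. It gives the time, the measured TCP pose, the force, the opening and the grip force at its end, in the units of the state.
- r.get_state(): the state, without advancing time (a new reading comes with each control period).
- r.capture(name): name is "scene" or "top" or "wrist"; returns a dict with "color" (420x560x3 uint8, red, green, blue), "range_z" (420x560 float32, m along the optical axis (not along the pixel's ray), 0 where there is no reading), "intrinsics" (3x3 intrinsics, pixels), "world_from_camera" (4x4, takes a point from camera to world coordinates); the wrist camera has in their place "hand_eye" (4x4, takes a point from camera to tool coordinates, whose origin is the TCP and whose axes are the flange's). Camera axes: x right, y down, z forward; pixel columns grow to the right and rows downward; lengths in m; the calibration is good to about 2 mm. A picture is of the moment at which its call begins: read the wrist's pose just before it.
- r.close_job(): hands the job in; it is judged then, once.
The state is a dict: "time_s": time; "joints": joint angles; "qd": joint speeds; "joint_torque": joint torques, N m; "tcp_pos": TCP position; "eef_rot": TCP orientation; "contact_force": force on the tool from outside, world axes, zero at the start; "moment": the same for the moment, N m; "gripper_width": finger opening in m; "gripper_force": force on a finger pad.
Only numpy, scipy, OpenCV 4.12 (cv2) and the standard library are available. Lean on these libraries where they do the work, as an engineer would, in place of code of your own. Each camera call takes 0.05 s, during which the arm holds its last target. There are 200 camera calls.

TASK

Close the open filter unit with its loose lid: hold the lid tilted with its tongue end low, slide the tongue under the ledge at the back of the opening as far as it goes, then swing the front down until the lid lies flat in its seat and the spring catch has snapped over its front edge. Work gently and by feel (the seat frame sits on slots and shims, several millimetres off its drawing; never push the lid against the unit with more than about 25 N), let go at the end, and do not disturb the other things on the bench.

Things in the scene. Friction and masses are not known exactly. Their poses are not given: they have to be found in the camera images.
- filter_unit: White box-shaped filter unit, fixed, 224 (x) x 150 (y) x 54 mm high, open bay with pleated filter in its top. Origin: centre of its underside, on the bench; +x to its back (ledge end), -x to its front (display, catch), z up. The grey seat frame on top has a flat seat for the lid, nominally 66 mm above the bench, with side rims 4.5 mm high, inner faces at y = +-53: 3 mm free each side of the lid.
- ledge (a point): NOMINAL middle of the ledge's front lower edge, in the unit at x 72.5, z 74.5 mm; unit's axes. Ledge 100 mm wide; slot under it 8.5 mm high, 12 mm deep to a solid stop. The seat runs from 32 mm before this edge to the stop. The frame (seat, ledge, stop, walls, catch) is rigid but on slots and shims: up to 10 mm off nominal along x either way, 5 mm in height; this pose does not show it, feel for it.
- front_wall (a point): NOMINAL middle of the front wall's inner face at seat height, in the unit at x -66.5, z 66 mm; axes as the unit's; off by the same hidden amounts as the ledge. The wall is 14 mm above the seat. From it to the stop under the ledge are 151 mm; the lid is 148 mm overall, so 3 mm of play lengthwise.
- lid_grip (a point): Centre of the black grip (36 x, 18 y, 36 mm high) on the loose white lid; lid axes, x to its tongue, z up. Lid plate 130 x 100 x 6 mm, 0.15 to 0.3 kg, flat on the bench, grip up. Lid's top face 18 mm and underside 24 mm below this point; front edge at x -35 mm, back edge at +95 mm; tongue 18 mm longer, 70 wide, 4 thick, level with the underside.
- lid_tip (a point): Middle of the lower edge of the tongue's tip, 113 mm along +x from the grip's centre and 24 mm below it in the lid's axes; axes as the lid's. With the tip at the stop under the ledge the lid can be tilted by at most about 0.3 rad.
- catch (a joint): Steel spring catch, 24 mm wide, mid front wall; m, 0 at rest, up to 0.007 as pushed outward (unit's -x). Nose juts 4 mm inward of the wall: slope from 18.6 down to 10 mm above the seat, flat underside at 7.5 mm. The lid's front edge coming down pushes it aside (about 5 to 15 N down on the grip); once the lid is down it springs back to 0 over it.
- ballpen: Blue ballpoint pen, 11 x 145 x 12 mm, lying on the bench between lid and unit; origin at its underside. Leave alone.
- vial: Small vial with black cap, 28 mm across, 56 mm high, standing on the bench; origin at its underside. Leave alone.
- notebook: Purple notebook, 210 x 152 x 14 mm, lying to the right of the unit; origin at its underside. Leave alone.

How it is judged (in metres and radians):
On the way:
1. the lid is hooked: tilted by more than 0.08 rad, with the tip of its tongue in the slot under the ledge (x of lid_tip in the frame of filter_unit above 0.072 m and z of lid_tip in the frame of filter_unit between 0.057 and 0.0775 m and x of lid_grip in the frame of filter_unit below 0 m and angle between lid_grip's own z axis and vertical above 0.08 rad), for 0.2 s.
At the end, for the whole second after the job is handed in: The lid lies flat in its seat (at seat height, within the seat's possible range and 2.5 mm, less than 0.03 rad tilted), tongue at the back under the ledge, front edge under the catch, which is back at rest (within 1.5 mm) (z of lid_grip in the frame of filter_unit between 0.083 and 0.097 m and z of lid_tip in the frame of filter_unit below 0.075 m and angle between lid_grip's own z axis and vertical below 0.03 rad and x of lid_grip in the frame of filter_unit between -0.044 and -0.016 m and x of lid_tip in the frame of filter_unit above 0.07 m and y of lid_grip in the frame of filter_unit between -0.008 and 0.008 m and value of joint catch below 0.0015 m and distance of lid_grip from where it was at the start of the episode above 0.05 m); the robot touches nothing.
It fails at once if the lid is pushed against the unit with more than 28 N (contact force between lid and filter_unit above 28 N).
It fails at once if the gripper pushes on the unit with more than 20 N (contact force between the arm and filter_unit above 20 N).
It fails at once if a bystander is moved by more than 25 mm (distance of any of ballpen, vial, notebook from where it was at the start of the episode above 0.025 m).
It also fails if it takes over 51 s, if anything falls off the work surface, if the arm or the gripper's body presses on something with over 40 N, if the wrist force passes 120 N, or if a joint passes its speed limit or range.

## Working session

There is one attempt and no reset: what is moved stays moved. The work goes in short steps, Python scripts to look and compute and a shell command to move; the robot and the scene stay as the last step left them, time stands still between calls to the robot, and variables do not carry over. Pictures are saved under pics/ and viewed, at most 10 in all, crops included, and the job is handed in when it is done.

```bash
mkdir -p pics; ls; python3 - <<'E'
from plant import r
import cv2,numpy as np
s=r.get_state();print({k:np.round(v,3).tolist() for k,v in s.items()})
for n in("scene","top"):
    c=r.capture(n);cv2.imwrite(f"pics/{n}.png",c["color"][:,:,::-1]);np.savez(f"pics/{n}.npz",**c);print(c["world_from_camera"].round(3))
E
```

```text
pics
{'time_s': 0.0, 'joints': [-49.67, 20.591, 0.634, -0.02, -70.135, -16.506], 'qd': [-0.095, 0.006, -0.016, -0.043, 0.059, 0.001], 'joint_torque': [-0.0, -58.271, 29.304, 6.997, 0.007, -0.0], 'tcp_pos': [0.272, -0.617, 0.251], 'eef_rot': [179.906, -0.008, -156.183], 'contact_force': [0.901, 0.062, -0.377], 'moment': [-0.041, 0.068, 0.007], 'gripper_force': 0.0, 'gripper_width': 0.088}
[[-0.884 -0.278  0.377  0.15 ]
 [-0.468  0.553 -0.689  0.692]
 [-0.017 -0.785 -0.619  0.776]
 [ 0.     0.     0.     1.   ]]
[[-0.025 -0.997  0.079  0.468]
 [-1.     0.025  0.002 -0.062]
 [-0.004 -0.079 -0.997  1.232]
 [ 0.     0.     0.     1.   ]]
```

View pics/top.png

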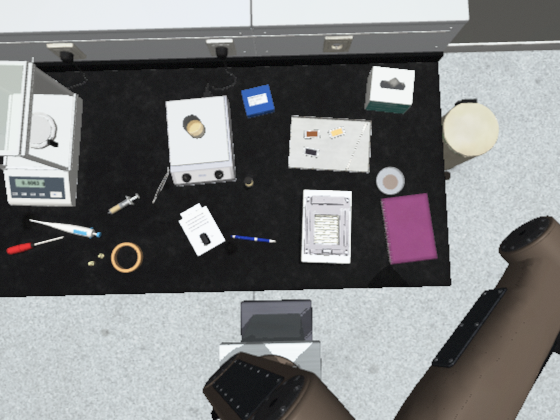

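View pics/scene.png

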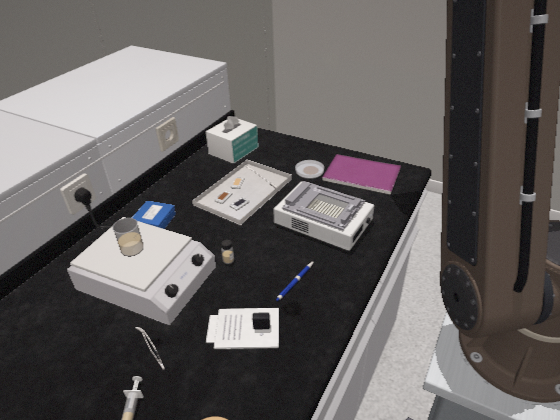

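The lid is at about (202,230) in the top view, with its tongue up-left and its grip at (206,239). The unit is at (327,227) with the pen between them at (254,239), and the ledge end appears to face away from the robot.

```bash
cat > h.py <<'E'
import numpy as np,cv2
from scipy.spatial.transform import Rotation as R
def cloud(c,T=None):
    z=c["range_z"];K=c["intrinsics"];v,u=np.mgrid[:z.shape[0],:z.shape[1]]
    P=np.stack([(u-K[0,2])/K[0,0]*z,(v-K[1,2])/K[1,1]*z,z,np.ones_like(z)],-1)
    return (P@(c["world_from_camera"] if T is None else T).T)[...,:3]
def rect(P):
    (c,s,a)=cv2.minAreaRect(P[:,:2].astype(np.float32)*1000);return np.round(c,1),np.round(s,1),round(a,1)
E
python3 - <<'E'
from h import *
c=dict(np.load("pics/top.npz"));P=cloud(c);g=c["color"].astype(int)
def reg(x0,x1,y0,y1):
    m=np.zeros(P.shape[:2],bool);m[y0:y1,x0:x1]=1;return m
u=reg(290,365,180,275)
for lo,hi in((.03,.1),(.045,.06),(.07,.09)):
    m=u&(P[...,2]>lo)&(P[...,2]<hi);print("unit",lo,m.sum(),rect(P[m]),np.median(P[m][:,2]))
l=reg(170,232,195,265); br=g.sum(-1)
m=l&(br>450)&(P[...,2]>-.01)&(P[...,2]<.012);print("lid",m.sum(),rect(P[m]),P[m].mean(0),np.median(P[m][:,2]))
m=l&(P[...,2]>.03);print("grip",m.sum(),rect(P[m]),P[m].mean(0))
im=c["color"][170:285,165:370,::-1];im=cv2.resize(im,None,fx=3.9,fy=3.9,interpolation=cv2.INTER_CUBIC);cv2.imwrite("pics/crop.png",im)
E
```

```text
unit 0.03 3333 (array([ 510.6, -186.8]), array([151.3, 230.3]), 86.9) 0.059813607442820826
unit 0.045 1160 (array([ 513.8, -187.5]), array([150.3, 224.5]), 86.6) 0.054139659192496636
unit 0.07 413 (array([ 515.2, -187.1]), array([121.5, 178. ]), 86.2) 0.07540452633404993
lid 1318 (array([518.2, 214.2]), array([149.7, 103.4]), 28.3) [0.51746005 0.21291253 0.00518197] 0.005319448756187506
grip 83 (array([468.3,  73.8]), array([269.5,  33.9]), 82.8) [0.48179546 0.15563994 0.21310971]
```

View pics/crop.png

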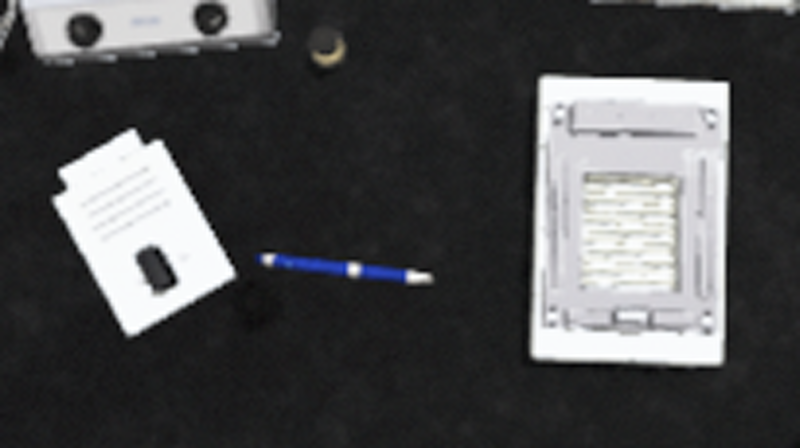

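```bash
cat >> h.py <<'E'
def go(pos,rpy,s=None):
    "print tool-axis shift (cm) from the present pose, then the turn (deg) to rpy, also the shift seen after the turn"
    from plant import r
    s=s or r.get_state();A=R.from_euler('xyz',s["eef_rot"],degrees=True);B=R.from_euler('xyz',rpy,degrees=True)
    d=(np.array(pos)-s["tcp_pos"])*100
    print("shift",A.inv().apply(d).round(2),"turn",(A.inv()*B).as_rotvec(degrees=True).round(2),"shift after turn",B.inv().apply(d).round(2))
E
python3 -c "
from h import *
go([.484,.196,.2],[180,0,-151.7])"
```

```text
shift [-52.19  65.84   5.16] turn [ 0.09 -0.01 -4.48] shift after turn [-57.17  61.57   5.07]
```

```bash
python3 -m crank '[[[0,0,-4.5],[0,0,0],-1],[[0,0,0],[-3.3,3.3,0],-1],[[0,0,0],[-3.3,3.3,0],-1],[[0,0,0],[-3.3,3.3,0],-1],[[0,0,0],[-3.3,3.3,0],-1],[[0,0,0],[-3.3,3.3,0],-1],[[0,0,0],[-3.3,3.3,0],-1],[[0,0,0],[-3.3,3.3,0],-1]]' 20; python3 -m crank '[[[0,0,0],[-3.2,3.5,0.5],-1],[[0,0,0],[-3.2,3.5,0.5],-1],[[0,0,0],[-3.2,3.5,0.5],-1],[[0,0,0],[-3.2,3.5,0.5],-1],[[0,0,0],[-3.2,3.5,0.5],-1],[[0,0,0],[-3.2,3.5,0.5],-1],[[0,0,0],[-3.2,3.5,0.5],-1],[[0,0,0],[-3.2,3.5,0.5],-1]]'; python3 -c "
from h import *
go([.484,.196,.2],[180,0,-151.7])"
```

```text
time_s: 0.9
tcp_pos: [0.3663, -0.3027, 0.2514]
eef_rot: [180.0, 0.0, -151.7]
contact_force: [1.4, -0.4, -0.1]
gripper_width: 0.0878
gripper_force: 0.0
time_s: 1.7
tcp_pos: [0.4587, 0.0654, 0.2115]
eef_rot: [180.0, 0.0, -151.6]
contact_force: [1.4, 0.0, 0.9]
gripper_width: 0.0873
gripper_force: 0.0
shift [-8.43 10.29  1.15] turn [0.   0.02 0.05] shift after turn [-8.42 10.3   1.15]
```

```bash
python3 -m crank '[[[0,0,0],[-2.8,3.4,0.4],-1],[[0,0,0],[-2.8,3.4,0.4],-1],[[0,0,0],[-2.8,3.4,0.4],-1],[[0,0,0],[0,0,0],-1],[[0,0,0],[0,0,0],-1]]'; python3 - <<'E'
from h import *
from plant import r
s=r.get_state();c=r.capture("wrist");cv2.imwrite("pics/w1.png",c["color"][:,:,::-1])
T=np.eye(4);T[:3,:3]=R.from_euler('xyz',s["eef_rot"],degrees=True).as_matrix();T[:3,3]=s["tcp_pos"]
P=cloud(c,T@c["hand_eye"]);np.savez("pics/w1.npz",P=P,**c);print(s["tcp_pos"])
print(np.round(T@c["hand_eye"],3))
Z=P[...,2];d=np.hypot(P[...,0]-.484,P[...,1]-.196)<.06
m=d&(Z>.03)&(Z<.05);print(m.sum(),rect(P[m]) if m.sum()>20 else 0, np.median(Z[m]))
m=(np.hypot(P[...,0]-.518,P[...,1]-.214)<.11)&(Z<.012)&(c["color"].sum(-1)>350);print(m.sum(),rect(P[m]),np.median(Z[m]))
E
```

```text
time_s: 2.2
tcp_pos: [0.484, 0.1937, 0.1987]
eef_rot: [-180.0, -0.1, -151.6]
contact_force: [-0.9, -1.0, -0.0]
gripper_width: 0.0877
gripper_force: 0.0
[0.48398737 0.19372099 0.1987322 ]
[[-0.477  0.843  0.249  0.417]
 [ 0.879  0.457  0.135  0.156]
 [-0.     0.283 -0.959  0.333]
 [ 0.     0.     0.     1.   ]]
845 (array([483.1, 194. ]), array([35.8, 18. ]), 28.3) 0.04222468360405679
12507 (array([522.1, 198.4]), array([149.4, 134.3]), 28.9) 0.006546697891451458
```

View pics/w1.png

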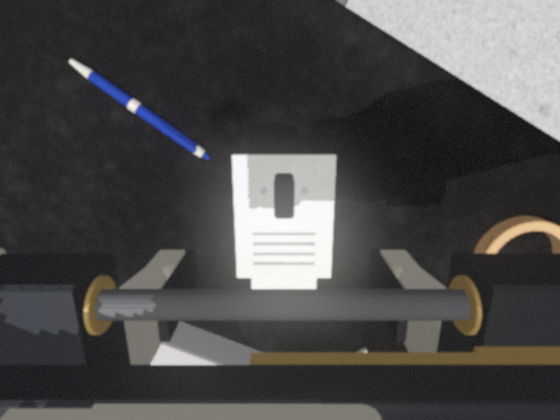

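The wrist view shows the grip at (285,195), centred between the fingers. I measure it at (0.483, 0.194), yaw 28.3°, so I descend and grasp.

```bash
python3 -m crank '[[[0,0,0],[0.1,0,4.5],-1],[[0,0,0],[0,0,4.5],-1],[[0,0,0],[0,0,4],-1],[[0,0,0],[0,0,2],-1],[[0,0,0],[0,0,1.5],-1],[[0,0,0],[0,0,0],-1]]'; python3 -m crank '[[[0,0,0],[0,0,0],1],[[0,0,0],[0,0,0],1],[[0,0,0],[0,0,0],1],[[0,0,0],[0,0,0],1],[[0,0,0],[0,0,0],1],[[0,0,0],[0,0,0],1]]' 50
```

```text
time_s: 2.85
tcp_pos: [0.4827, 0.1907, 0.0332]
eef_rot: [-180.0, -0.2, -151.8]
contact_force: [0.6, -0.7, -0.5]
gripper_width: 0.0875
gripper_force: 0.0
time_s: 3.45
tcp_pos: [0.4836, 0.1927, 0.0348]
eef_rot: [180.0, 0.0, -151.7]
contact_force: [-0.2, 0.8, 0.9]
gripper_width: 0.0451
gripper_force: 0.0
```

```bash
python3 -m crank '[[[0,0,0],[0,0,0],1],[[0,0,0],[0,0,0],1],[[0,0,0],[0,0,0],1],[[0,0,0],[0,0,0],1],[[0,0,0],[0,0,0],1],[[0,0,0],[0,0,0],1]]' 60;  python3 -m crank '[[[0,0,0],[0,0,-2],1],[[0,0,0],[0,0,-4],1],[[0,0,0],[0,0,-4],1],[[0,0,0],[0,0,-4],1],[[0,0,0],[0,0,0],1]]'
```

```text
time_s: 4.05
tcp_pos: [0.4835, 0.1926, 0.0345]
eef_rot: [180.0, -0.0, -151.7]
contact_force: [-0.5, -0.1, -0.6]
gripper_width: 0.0175
gripper_force: 59.9
time_s: 4.55
tcp_pos: [0.486, 0.1941, 0.18]
eef_rot: [179.9, 0.5, -151.6]
contact_force: [0.4, 1.4, -2.3]
gripper_width: 0.0176
gripper_force: 59.9
```

```bash
python3 - <<'E'
from h import *
c=dict(np.load("pics/top.npz"));P=cloud(c)
U=R.from_euler('z',-3.4,degrees=True);Q=U.inv().apply(P.reshape(-1,3)-[.513,-.1873,0])*1000
m=(abs(Q[:,1])<40)&(abs(Q[:,0])<115)&(Q[:,2]>20);q=Q[m]
for a in range(-114,116,3):
    k=(q[:,0]>=a)&(q[:,0]<a+3)
    if k.sum(): print(a,k.sum(),np.percentile(q[k,2],[10,50,90]).round(1),end=' | ')
print()
m=(abs(Q[:,1])>40)&(abs(Q[:,1])<52)&(abs(Q[:,0])<60);print("seat side",np.percentile(Q[m,2],[10,30,50,70,90]).round(1))
m=(abs(Q[:,0])<50)&(abs(Q[:,1])>50)&(abs(Q[:,1])<75)&(Q[:,2]>68)
print("rims y",np.sort(Q[m,1]).round(0)[[0,m.sum()//2,-1]],m.sum())
go([.5,-.19,.2],[180,0,176.6])
E
```

```text
-114 17 [38.1 42.2 50. ] | -111 25 [50.1 52.8 54.6] | -108 25 [50.8 54.  56.4] | -105 26 [51.  53.3 55.9] | -102 26 [50.8 53.8 56.1] | -99 26 [50.6 54.5 56.7] | -96 27 [50.6 53.5 56.7] | -93 24 [50.4 52.7 55.3] | -90 24 [51.9 54.3 57.4] | -87 25 [60.1 63.5 72. ] | -84 25 [69.1 73.5 76.6] | -81 29 [61.4 73.  77.7] | -78 27 [73.5 76.  80.7] | -75 26 [73.  76.2 82.8] | -72 27 [60.7 64.2 80.1] | -69 25 [58.8 64.  73.9] | -66 27 [59.1 61.3 64.1] | -63 25 [58.8 62.2 65. ] | -60 26 [59.3 62.4 66.1] | -57 26 [30.6 61.7 63.9] | -54 25 [26.9 30.9 33.3] | -51 25 [27.7 32.7 40.9] | -48 25 [29.6 38.2 43.4] | -45 25 [27.2 29.  33.1] | -42 26 [29.3 38.7 43.2] | -39 23 [30.3 38.5 41.3] | -36 25 [28.2 30.  32.9] | -33 25 [35.  39.5 42. ] | -30 25 [27.1 30.1 38.3] | -27 26 [27.8 35.3 43. ] | -24 25 [36.7 38.8 42. ] | -21 24 [26.1 30.2 34.2] | -18 28 [33.8 38.2 42.6] | -15 23 [27.8 37.4 43.8] | -12 27 [28.4 31.1 41.1] | -9 25 [38.  41.  43.9] | -6 21 [26.7 30.1 38.5] | -3 27 [29.6 37.2 41.6] | 0 22 [37.9 39.7 47. ] | 3 22 [27.6 29.4 30.6] | 6 30 [28.9 39.6 42.3] | 9 17 [29.2 33.3 39.9] | 12 29 [27.3 30
[... 297 characters left out ...]
 62.7 64.6] | 51 25 [59.6 62.2 63.9] | 54 25 [60.  61.3 64.5] | 57 26 [60.  61.9 65.1] | 60 25 [59.7 62.3 64.8] | 63 23 [58.3 62.5 64.3] | 66 40 [59.  65.1 75.8] | 69 27 [74.1 76.  78.4] | 72 25 [72.7 75.5 77.5] | 75 26 [73.1 76.2 78.6] | 78 27 [72.1 75.  78.7] | 81 25 [73.9 76.  79. ] | 84 26 [71.4 75.4 77.4] | 87 26 [73.2 75.  77.6] | 90 8 [71.7 73.3 76.1] | 93 19 [51.6 54.5 56.9] | 96 27 [50.9 53.7 56. ] | 99 24 [49.8 53.8 57.6] | 102 24 [51.5 53.8 57. ] | 105 29 [51.7 54.3 57.2] | 108 18 [51.4 53.4 55.4] | 111 10 [48.9 51.1 53.6] | 
seat side [57.5 60.1 61.6 62.8 64.7]
rims y [-60.  55.  61.] 53
shift [ 17.   -34.46  -2.19] turn [ 0.2   0.49 31.77] shift after turn [ -3.68 -38.26  -2.  ]
```

```bash
cat >> h.py <<'E'
UO=np.array([.513,-.1873,0]);UY=-3.4;G=np.array([-.113,0,.0345])
def lidto(x,z,tilt,y=0):
    "lid tip to x,y,z mm in the unit's axes at tilt deg"
    U=R.from_euler('z',UY,degrees=True);L=U*R.from_euler('y',tilt,degrees=True)
    p=UO+U.apply(np.array([x,y,z])/1000)+L.apply(G);print("tcp",p.round(4));go(p,[180,-tilt,180+UY])
def tip():
    from plant import r
    s=r.get_state();U=R.from_euler('z',UY,degrees=True)
    L=R.from_euler('xyz',s["eef_rot"],degrees=True)*R.from_euler('xyz',[180,0,180],degrees=True).inv()
    rel=U.inv()*L
    print("t",round(s["time_s"],2),"tip",(U.inv().apply(s["tcp_pos"]-L.apply(G)-UO)*1000).round(1),"rot",rel.as_rotvec(degrees=True).round(1),"F unit",U.inv().apply(s["contact_force"]).round(1),"M",U.inv().apply(s["moment"]).round(2),"w",round(s["gripper_width"]*1000,1))
E
python3 -c "
from h import *
tip();lidto(56,110,12)"
```

```text
t 4.55 tip [ 46.7 438.8 146.5] rot [ 0.2 -0.5 31.8] F unit [ 0.3  1.4 -2.3] M [ 0.11 -0.05 -0.04] w 17.6
tcp [ 0.4657 -0.1845  0.1672]
shift [ 19.79 -32.35   1.07] turn [-3.13 12.18 31.68] shift after turn [ -0.48 -37.92   1.2 ]
```

```bash
python3 -m crank '[[[0,0,0],[2.4,-4,0],1],[[0,0,0],[2.4,-4,0],1],[[0,0,0],[2.4,-4,0],1],[[0,0,0],[2.4,-4,0],1],[[0,0,0],[2.5,-4,0],1],[[0,0,0],[2.5,-4,0],1],[[0,0,0],[2.5,-4,0],1],[[0,0,0],[2.5,-4,0],1]]';python3 -m crank '[[[-0.6,2.4,6.3],[0,0,0],1],[[-0.6,2.4,6.3],[0,0,0],1],[[-0.6,2.4,6.3],[0,0,0],1],[[-0.6,2.4,6.3],[0,0,0],1],[[-0.6,2.4,6.3],[0,0,0],1],[[0,0,0],[0,0,0],1],[[0,0,0],[0,0,0],1]]'; python3 - <<'E'
from h import *
from plant import r
tip();lidto(56,75,12)
cv2.imwrite("pics/s2.png",r.capture("scene")["color"][150:290,230:430,::-1].repeat(4,0).repeat(4,1))
E
```

```text
time_s: 5.35
tcp_pos: [0.4618, -0.1839, 0.1739]
eef_rot: [180.0, -0.0, -151.7]
contact_force: [1.8, -0.3, -2.7]
gripper_width: 0.0177
gripper_force: 59.9
time_s: 6.05
tcp_pos: [0.4625, -0.1821, 0.1736]
eef_rot: [-179.7, -12.2, 176.8]
contact_force: [-0.3, -1.0, -1.9]
gripper_width: 0.0174
gripper_force: 59.9
t 6.05 tip [ 52.4   2.4 115.9] rot [-0.4 12.2  0.3] F unit [-0.3 -1.  -1.9] M [ 0.03 -0.78  0.01] w 17.4
tcp [ 0.4657 -0.1845  0.1322]
shift [-1.2  -0.2   3.97] turn [-0.39 -0.24  0.22] shift after turn [-1.19 -0.22  3.98]
```

View pics/s2.png

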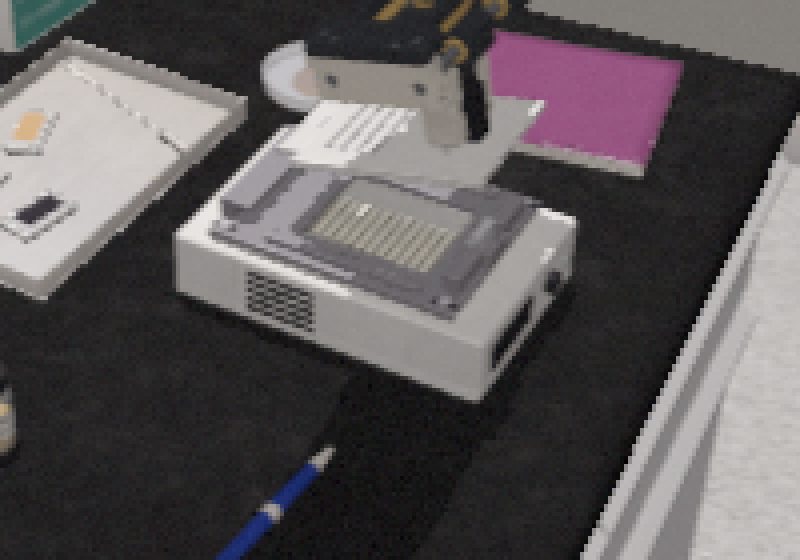

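The lid is held tilted above the frame, tongue low and pointing at the ledge. Next I lower it in front of the ledge and feel for the seat.

```bash
python3 -m crank '[[[-0.4,-0.2,0.2],[-0.3,-0.1,1],1],[[0,0,0],[-0.3,-0.1,1],1],[[0,0,0],[-0.3,0,1],1],[[0,0,0],[-0.2,0,0.8],1],[[0,0,0],[0,0,0],1],[[0,0,0],[0,0,0],1]]'; python3 - <<'E'
from h import *
tip();lidto(57,66,12)
E
```

```text
time_s: 6.7
tcp_pos: [0.4655, -0.1844, 0.1349]
eef_rot: [-180.0, -12.0, 176.5]
contact_force: [-0.1, 0.4, -2.4]
gripper_width: 0.0175
gripper_force: 59.9
t 6.7 tip [55.7 -0.2 77.5] rot [-0.  12.  -0.1] F unit [-0.2  0.4 -2.4] M [ 0.   -0.85  0.03] w 17.5
tcp [ 0.4667 -0.1846  0.1232]
shift [-0.37 -0.01  1.11] turn [-0.01 -0.05 -0.13] shift after turn [-0.37 -0.01  1.11]
```

```bash
python3 -m crank '[[[0,0,0],[-0.1,0,0.6],1],[[0,0,0],[0,0,0],1],[[0,0,0],[-0.04,0,0.2],1],[[0,0,0],[0,0,0],1],[[0,0,0],[0,0,0],1]]'|grep force; python3 -c "
from h import *
tip()"; python3 -m crank '[[[0,0,0],[-0.02,0,0.1],1],[[0,0,0],[-0.02,0,0.1],1],[[0,0,0],[0,0,0],1],[[0,0,0],[0,0,0],1]]'|grep force; python3 -c "
from h import *
tip()"; python3 -m crank '[[[0,0,0],[-0.02,0,0.1],1],[[0,0,0],[0,0,0],1],[[0,0,0],[0,0,0],1]]'|grep force; python3 -c "
from h import *
tip()"
```

```text
contact_force: [0.1, -0.8, -2.6]
gripper_force: 59.9
t 7.2 tip [55.5 -0.2 69.8] rot [-0.  12.  -0.1] F unit [ 0.2 -0.8 -2.6] M [-0.09 -0.85 -0.01] w 17.6
contact_force: [-0.1, 0.7, -3.0]
gripper_force: 59.9
t 7.6 tip [55.5 -0.2 67.7] rot [-0.  12.  -0.1] F unit [-0.1  0.7 -3. ] M [-0.01 -0.86  0.05] w 17.9
contact_force: [-0.3, 0.7, -1.7]
gripper_force: 59.9
t 7.9 tip [55.4 -0.2 66.6] rot [-0.  12.  -0.1] F unit [-0.3  0.7 -1.7] M [-0.03 -0.8  -0.02] w 17.8
```

```bash
t(){ python3 -c "
from h import *
tip()"; }; for_=1; python3 -m crank '[[[0,0,0],[-0.02,0,0.1],1],[[0,0,0],[0,0,0],1],[[0,0,0],[0,0,0],1]]'>/dev/null;t; python3 -m crank '[[[0,0,0],[-0.02,0,0.1],1],[[0,0,0],[0,0,0],1],[[0,0,0],[0,0,0],1]]'>/dev/null;t; python3 -m crank '[[[0,0,0],[-0.02,0,0.1],1],[[0,0,0],[0,0,0],1],[[0,0,0],[0,0,0],1]]'>/dev/null;t
```

```text
t 8.2 tip [55.4 -0.2 65.6] rot [-0.  12.  -0.1] F unit [-0.1  0.9 -1.9] M [-0.06 -0.81  0.02] w 17.8
t 8.5 tip [55.4 -0.1 64.6] rot [-0.  12.  -0.1] F unit [ 0.3 -1.  -1.8] M [-0.12 -0.85  0.02] w 17.7
t 8.8 tip [55.4 -0.2 63.6] rot [-0.  12.  -0.1] F unit [ 0.   0.7 -2.3] M [-0.06 -0.8   0.02] w 17.4
```

```bash
t(){ python3 -c "
from h import *
tip()"; };  python3 -m crank '[[[0,0,0],[-0.02,0,0.1],1],[[0,0,0],[0,0,0],1],[[0,0,0],[0,0,0],1]]'>/dev/null;t; python3 -m crank '[[[0,0,0],[-0.01,0,0.05],1],[[0,0,0],[0,0,0],1],[[0,0,0],[0,0,0],1]]'>/dev/null;t; python3 -m crank '[[[0,0,0],[-0.01,0,0.05],1],[[0,0,0],[0,0,0],1],[[0,0,0],[0,0,0],1]]'>/dev/null;t
```

```text
t 9.1 tip [55.4 -0.1 62.6] rot [-0.  12.  -0.1] F unit [ 0.   0.9 -1. ] M [-0.05 -0.82 -0.01] w 17.1
t 9.4 tip [55.4 -0.2 62.3] rot [-0.  12.  -0.1] F unit [-1.2  0.4 -0.3] M [ 0.02 -0.55 -0.02] w 17.6
t 9.7 tip [55.3 -0.2 61.9] rot [-0.  12.  -0.1] F unit [-2.5 -0.2  3.9] M [ 0.1   0.08 -0.01] w 17.8
```

```bash
t(){ python3 -c "
from h import *
tip()"; };  python3 -m crank '[[[0,0,0],[0.03,0,-0.12],1],[[0,0,0],[-0.29,0,-0.06],1],[[0,0,0],[-0.29,0,-0.06],1],[[0,0,0],[-0.2,0,-0.04],1],[[0,0,0],[0,0,0],1],[[0,0,0],[0,0,0],1]]'>/dev/null;t; python3 -m crank '[[[0,0,0],[-0.15,0,-0.03],1],[[0,0,0],[-0.15,0,-0.03],1],[[0,0,0],[0,0,0],1]]'>/dev/null;t; python3 -m crank '[[[0,0,0],[-0.15,0,-0.03],1],[[0,0,0],[-0.15,0,-0.03],1],[[0,0,0],[0,0,0],1]]'>/dev/null;t
```

```text
t 10.3 tip [63.3 -0.1 62.5] rot [-0.  12.  -0.1] F unit [-0.5 -0.4 -2.7] M [ 0.03 -0.84  0.  ] w 17.5
t 10.6 tip [66.6 -0.2 62.8] rot [-0.  12.  -0.1] F unit [ 0.1 -0.2 -2. ] M [-0.  -0.8 -0. ] w 18.0
t 10.9 tip [69.7 -0.2 62.7] rot [-0.  12.  -0.1] F unit [ 0.1  0.1 -2.5] M [ 0.   -0.86 -0.03] w 17.5
```

```bash
t(){ python3 -c "
from h import *
tip()"; };  python3 -m crank '[[[0,0,0],[-0.15,0,-0.03],1],[[0,0,0],[-0.15,0,-0.03],1],[[0,0,0],[0,0,0],1]]'>/dev/null;t; python3 -m crank '[[[0,0,0],[-0.15,0,-0.03],1],[[0,0,0],[-0.1,0,-0.02],1],[[0,0,0],[0,0,0],1]]'>/dev/null;t; python3 -m crank '[[[0,0,0],[-0.1,0,-0.02],1],[[0,0,0],[0,0,0],1]]'>/dev/null;t
```

```text
t 11.2 tip [72.7 -0.2 62.7] rot [-0.  12.  -0.1] F unit [-0.4  0.4 -2.4] M [-0.03 -0.81  0.04] w 17.6
t 11.5 tip [75.2 -0.2 62.6] rot [-0.  12.  -0.1] F unit [ 0.5  0.  -2.3] M [ 0.08 -0.8  -0.06] w 17.5
t 11.7 tip [76.2 -0.2 62.6] rot [-0.  12.  -0.1] F unit [ 0.3  0.7 -1.9] M [-0.01 -0.79 -0.02] w 17.9
```

```bash
t(){ python3 -c "
from h import *
tip()"; };  python3 -m crank '[[[0,0,0],[-0.1,0,-0.02],1],[[0,0,0],[0,0,0],1]]'>/dev/null;t; python3 -m crank '[[[0,0,0],[-0.1,0,-0.02],1],[[0,0,0],[0,0,0],1]]'>/dev/null;t; python3 -m crank '[[[0,0,0],[-0.06,0,-0.01],1],[[0,0,0],[0,0,0],1]]'>/dev/null;t;python3 -m crank '[[[0,0,0],[-0.05,0,-0.01],1],[[0,0,0],[0,0,0],1]]'>/dev/null;t
```

```text
t 11.9 tip [76.6 -0.2 62.4] rot [-0.  12.1 -0.1] F unit [-1.3  0.2 -1.4] M [-0.02 -0.18  0.  ] w 17.5
t 12.1 tip [76.7 -0.3 62.3] rot [-0.  12.2 -0.2] F unit [-4.4  0.2  0.8] M [ 0.23  1.02 -0.07] w 17.5
t 12.3 tip [76.7 -0.3 62.2] rot [-0.  12.2 -0.2] F unit [-6.5  1.1  3.7] M [ 0.33  1.69 -0.07] w 17.6
t 12.5 tip [76.7 -0.3 62.1] rot [-0.  12.3 -0.2] F unit [-8.2  1.   3.3] M [ 0.41  2.13 -0.08] w 17.7
```

```bash
python3 -m crank '[[[0,0,0],[0.2,0,0.0],1],[[0,0,0],[0.2,0,0],1],[[0,0,0],[0,0,0],1]]'>/dev/null; python3 -c "
from h import *
tip();lidto(75.2,62.8,12);lidto(75.2,62.8,8)"
```

```text
t 12.8 tip [75.8 -0.2 63.7] rot [-0.  11.9 -0.1] F unit [-0.1 -0.1 -1. ] M [ 0.   -0.86  0.02] w 17.7
tcp [ 0.4849 -0.1856  0.12  ]
shift [ 0.03 -0.01  0.08] turn [ 0.    0.06 -0.13] shift after turn [ 0.03 -0.01  0.08]
tcp [ 0.4812 -0.1854  0.1127]
shift [ 0.25 -0.01  0.88] turn [-0.   -3.94 -0.13] shift after turn [ 0.31 -0.01  0.86]
```

```bash
python3 -m crank '[[[0,-1.3,0],[0.09,0,0.27],1],[[0,-1.3,0],[0.09,0,0.27],1],[[0,-1.3,-0.1],[0.1,0,0.27],1],[[0,0,0],[0,0,0],1],[[0,0,0],[0,0,0],1]]'>/dev/null; python3 -c "
from h import *
tip();lidto(75.2,62.8,8);lidto(75.2,62.7,5)"
```

```text
t 13.3 tip [75.1 -0.  63.4] rot [-0.   8.1 -0. ] F unit [-0.4  0.2 -1.7] M [-0.05 -0.53  0.06] w 17.4
tcp [ 0.4812 -0.1854  0.1127]
shift [-0.02 -0.01  0.08] turn [-0.02 -0.1  -0.03] shift after turn [-0.02 -0.01  0.08]
tcp [ 0.4787 -0.1853  0.1069]
shift [ 0.15 -0.01  0.68] turn [-0.02 -3.1  -0.03] shift after turn [ 0.18 -0.01  0.67]
```

```bash
 t(){ python3 -c "
from h import *
tip()"; }; python3 -m crank '[[[0,-1,0],[0.05,0,0.22],1],[[0,0,0],[0,0,0],1],[[0,0,0],[0,0,0],1]]'>/dev/null; t;python3 -m crank '[[[0,-1,0],[0.05,0,0.22],1],[[0,0,0],[0,0,0],1],[[0,0,0],[0,0,0],1]]'>/dev/null; t;python3 -m crank '[[[0,-1,0],[0.06,0,0.21],1],[[0,0,0],[0,0,0],1],[[0,0,0],[0,0,0],1]]'>/dev/null; t
```

```text
t 13.6 tip [74.7 -0.  62.8] rot [-0.   7.1 -0. ] F unit [ 0.3  0.  -1.8] M [-0.07 -0.45 -0.03] w 17.4
t 13.9 tip [74.7 -0.  62.7] rot [-0.   6.1 -0. ] F unit [ 0.9 -0.  -2.6] M [-0.08 -0.46 -0.07] w 17.8
t 14.2 tip [75.3  0.  62.9] rot [-0.  5. -0.] F unit [ 1.7 -0.5 -1.8] M [-0.08 -1.26  0.02] w 18.0
```

```bash
 t(){ python3 -c "
from h import *
tip()"; }; python3 -m crank '[[[0,-1,0],[0.06,0,0.2],1],[[0,0,0],[0,0,0],1],[[0,0,0],[0,0,0],1]]'>/dev/null; t;python3 -m crank '[[[0,-0.5,0],[0.03,0,0.1],1],[[0,0,0],[0,0,0],1],[[0,0,0],[0,0,0],1]]'>/dev/null; t;python3 -m crank '[[[0,-0.5,0],[0.03,0,0.1],1],[[0,0,0],[0,0,0],1],[[0,0,0],[0,0,0],1]]'>/dev/null; t
```

```text
t 14.5 tip [74.9  0.  62.7] rot [-0.   4.1 -0. ] F unit [ 4.  -0.8 -1.4] M [-0.22 -1.3   0.02] w 17.8
t 14.8 tip [75.4 -0.  63.2] rot [-0.   3.5 -0. ] F unit [2.8 0.4 4.9] M [ 0.07 -1.01 -0.04] w 17.8
t 15.1 tip [74.6  0.  62.2] rot [-0.   3.1 -0. ] F unit [ 3.7 -0.8  0.2] M [-0.03 -1.39 -0.03] w 17.6
```

```bash
 t(){ python3 -c "
from h import *
tip()"; }; python3 -m crank '[[[0,-0.5,0],[0.02,0,0.1],1],[[0,0,0],[0,0,0],1],[[0,0,0],[0,0,0],1]]'>/dev/null; t;python3 -m crank '[[[0,-0.5,0],[0.02,0,0.1],1],[[0,0,0],[0,0,0],1],[[0,0,0],[0,0,0],1]]'>/dev/null; t;python3 -m crank '[[[0,-0.5,0],[0.02,0,0.1],1],[[0,0,0],[0,0,0],1],[[0,0,0],[0,0,0],1]]'>/dev/null; t
```

```text
t 15.4 tip [74.6  0.  62.1] rot [-0.   2.6 -0. ] F unit [ 3.3 -0.6 -2.8] M [-0.08 -1.67 -0.06] w 17.7
t 15.7 tip [74.6  0.  62.2] rot [-0.   2.1 -0. ] F unit [ 2.8 -1.7 -3.4] M [-0.14 -1.44 -0.03] w 17.8
t 16.0 tip [74.8 -0.  62.3] rot [-0.   1.6 -0. ] F unit [ 3.4 -0.1 -3.5] M [-0.14 -1.34 -0.  ] w 17.6
```

```bash
 t(){ python3 -c "
from h import *
tip()"; }; python3 -m crank '[[[0,-0.5,0],[0.02,0,0.1],1],[[0,0,0],[0,0,0],1],[[0,0,0],[0,0,0],1]]'>/dev/null; t;python3 -m crank '[[[0,-0.5,0],[0.02,0,0.1],1],[[0,0,0],[0,0,0],1],[[0,0,0],[0,0,0],1]]'>/dev/null; t;python3 -m crank '[[[0,-0.5,0],[0.02,0,0.1],1],[[0,0,0],[0,0,0],1],[[0,0,0],[0,0,0],1]]'>/dev/null; t
```

```text
t 16.3 tip [75.   0.  62.4] rot [-0.   1.1 -0. ] F unit [ 2.7 -0.6 -2.9] M [-0.02 -1.33 -0.01] w 17.5
t 16.6 tip [74.5 -0.  62.1] rot [-0.   0.7 -0.1] F unit [ 1.1  0.  -1.2] M [-0.02 -0.44 -0.04] w 17.8
t 16.9 tip [74.6 -0.1 62.1] rot [-0.   0.2 -0. ] F unit [ 0.  -0.2  0.4] M [-0.09  0.13 -0.  ] w 17.1
```

```bash
 t(){ python3 -c "
from h import *
tip()"; }; python3 -m crank '[[[0,-0.2,0],[0,0,0.08],1],[[0,0,0],[0,0,0],1],[[0,0,0],[0,0,0],1]]'>/dev/null; t;python3 -m crank '[[[0,0,0],[0,0,0.06],1],[[0,0,0],[0,0,0],1],[[0,0,0],[0,0,0],1]]'>/dev/null; t
```

```text
t 17.2 tip [75.  -0.1 62.3] rot [-0.  -0.1 -0. ] F unit [-2.8  0.8  5.6] M [ 0.42  1.14 -0.03] w 17.6
t 17.5 tip [75.  -0.  62.3] rot [-0.  -0.1 -0. ] F unit [-4.9  2.3 11.1] M [ 0.85  1.9  -0.06] w 17.6
```

```bash
python3 -m crank '[[[0,0,0],[0,0,-0.1],1],[[0,0,0],[0,0,0],0.3],[[0,0,0],[0,0,0],0.3],[[0,0,0],[0,0,0],0.3],[[0,0,0],[0,0,0],0.3],[[0,0,0],[0,0,0],0.3],[[0,0,0],[0,0,0],0.3]]'; 
```

```text
time_s: 18.2
tcp_pos: [0.4755, -0.185, 0.0966]
eef_rot: [-180.0, 0.1, 176.6]
contact_force: [1.0, 0.2, 0.2]
gripper_width: 0.0306
gripper_force: 0.0
```

```bash
python3 -m crank '[[[0,0,0],[0,0,-1],0.3],[[0,0,0],[0,0,-2],0.3],[[0,0,0],[0,0,-3],0.3],[[0,0,0],[0,0,-4],0.3],[[0,0,0],[0,0,-4],0.3],[[0,0,0],[0,0,-2],0.3],[[0,0,0],[0,0,0],0.3],[[0,0,0],[0,0,0],0.3]]'; python3 - <<'E'
from h import *
from plant import r
s=r.get_state();c=r.capture("wrist");cv2.imwrite("pics/w3.png",c["color"][:,:,::-1])
T=np.eye(4);T[:3,:3]=R.from_euler('xyz',s["eef_rot"],degrees=True).as_matrix();T[:3,3]=s["tcp_pos"]
P=cloud(c,T@c["hand_eye"]);Q=R.from_euler('z',UY,degrees=True).inv().apply(P.reshape(-1,3)-UO)*1000
for a in range(-90,60,5):
    k=(abs(Q[:,1])>15)&(abs(Q[:,1])<40)&(Q[:,0]>=a)&(Q[:,0]<a+5)&(Q[:,2]<120); j=(abs(Q[:,1])<9)&(Q[:,0]>=a)&(Q[:,0]<a+5)&(Q[:,2]<120)
    print(a,*[np.median(Q[x,2]).round(1) if x.sum()>5 else None for x in(k,j)],end=' | ')
k=(Q[:,2]>97)&(Q[:,2]<110)&(abs(Q[:,1])<30)&(abs(Q[:,0]+35)<40);print("\ngrip",k.sum(),rect(Q[k]),np.median(Q[k,2]))
cv2.imwrite("pics/s3.png",r.capture("scene")["color"][160:270,250:400,::-1].repeat(5,0).repeat(5,1))
E
```

```text
time_s: 19.0
tcp_pos: [0.4751, -0.1849, 0.2575]
eef_rot: [180.0, 0.2, 176.6]
contact_force: [-1.1, -0.2, -0.2]
gripper_width: 0.0307
gripper_force: 0.0
-90 59.9 70.0 | -85 76.0 63.2 | -80 76.8 80.6 | -75 76.4 80.7 | -70 68.9 69.1 | -65 68.7 68.8 | -60 68.9 68.9 | -55 68.8 96.3 | -50 68.8 104.4 | -45 68.8 104.6 | -40 69.0 104.6 | -35 68.9 104.6 | -30 68.8 104.5 | -25 68.9 104.5 | -20 68.9 103.3 | -15 68.8 None | -10 68.9 68.7 | -5 68.7 68.8 | 0 68.7 68.8 | 5 69.0 69.0 | 10 69.0 68.9 | 15 69.0 68.9 | 20 68.8 68.9 | 25 68.7 69.0 | 30 68.9 69.3 | 35 68.9 68.9 | 40 69.1 69.0 | 45 68.9 68.9 | 50 68.8 68.7 | 55 68.6 68.8 | 
grip 798 (array([-36439.3,   -732.2]), array([36568.3, 17376.3]), 0.4) 104.46513210941507
```

View pics/w3.png

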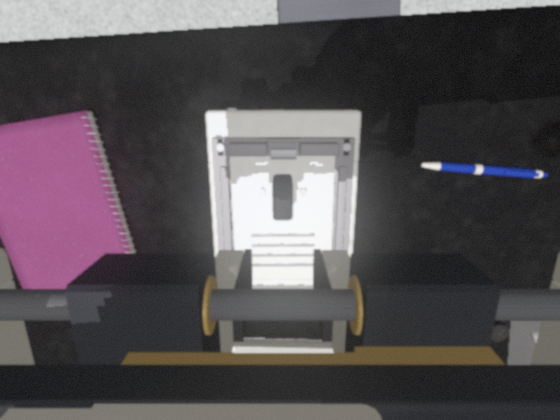

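View pics/s3.png

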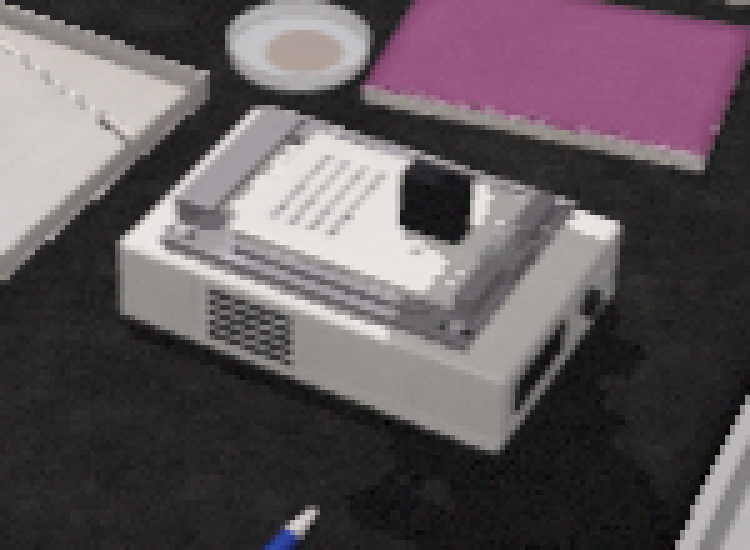

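The lid lies flat: its top is 68.9 mm high over its whole length and the grip is at x -36, y -0.7. The catch nose sits over its front edge at (283,148) in the wrist view, and the pen and notebook look undisturbed. Handing in.

```bash
python3 -c "
from plant import r
print(r.close_job())"
```

```text
the job is handed in; nothing more can be done
None
```

The lid is hooked under the ledge, lies flat in its seat under the catch and has been released; I handed the job in at about 19 s, but the call returned no verdict, and I judged the catch's snap from the force drop and the pictures because its joint value isn't readable.

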